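# Build up the filter stack on the holder stem

## Robot

A 6-joint arm with a two-finger parallel gripper is mounted at the origin on the work surface. World frame = base frame: x ahead of the robot, y to its left, z up, the work surface at z = 0. Lengths are in mm, angles in rad, forces in N, time in s.
With the tool pointing down it reaches from about 375 to 925 mm from the base axis. Payload 5.7 kg.
Tool frame: the origin (TCP) lies at the very end of the fingers, on their centre line; the grasp point (between the pads) lies behind it (arm.tcp_to_grasp is the y of the grasp point in the tool frame, in mm); y points along the fingers, z is the direction in which the jaws open and shut, and the axes are right-handed (so a half turn about y gives the same grasp; the last joint's range is limited). The gripper opens to 85 mm and grips with 20 to 120 N. Pads are 22 mm wide; open, the fingers measure 114 mm over their backs; the gripper's body (76 mm by 85 mm) begins 54 mm behind the grasp point. The pads swing forward as they close: fully open they stand 13 mm farther back than shut.
Start: joints at [1.046, 0.359, 1.51, -0, 1.272, -0.115], TCP at [239.045, 550.291, 231.267] pointing down, gripper open.
Joint ranges: [-2.97, 2.97], [-1.01, 2.36], [0.21, 2.38], [-0.96, 4.11], [0.2, 2.71], [-2.98, 2.98]. Speed limits (rad/s): [2.39, 2.39, 3.14, 3.14, 3.14, 3.14].

## Interface

Orientations are given as a unit quaternion [w, x, y, z].
In Python, from station import arm gives the robot as it stands. Calls block until the motion is done:
- arm.move_to(position, orientation): joint-space move of the TCP to a pose.
- arm.servo_line(position, speed=150, rot=None): straight line of the TCP; rot=None keeps the orientation; speed is the mean speed in mm/s.
- arm.goto_joints(angles): joint-space move.
- arm.command_gripper(opening, f_grip=None): opening from 0.0 (shut) to 1.0 (fully open); f_grip is the grip in N (None keeps the last); returns when the fingers have stopped.
- arm.pause(seconds).
- arm.inverse_kinematics(position, orientation): joint angles nearest the present ones, or None.
- arm.read_camera(name): name is "scene" or "top" or "wrist"; returns a dict with "frame" (384x512x3 uint8, red, green, blue), "range_z" (384x512 float32, mm along the optical axis (not along the pixel's ray), 0 where there is no reading), "fov_y" (degrees; the focal length in pixels is half the picture's height over the tangent of half this angle, whatever the lens; pixels are square), "cx", "cy" (the principal point, pixels), "k1" (the pictures are not rectified: a ray, as slopes to the right and down, at radius r is drawn at 1 + k1 r^2 times it, then the intrinsics apply), "xyz" and "orientation" of the camera in the world. Camera axes: x right, y down, z forward; pixel columns grow to the right and rows downward; lengths in mm; the calibration is good to about 2 mm. A picture is of the moment at which its call begins.
A pose or a line that the arm cannot do raises arm.IKError and nothing moves.
- arm.finish_job(): hands the job in, once; it reports no verdict.
Readings, each from a call of its own:
- arm.read_clock(): time.
- arm.read_joint_pos(): joint angles.
- arm.read_qvel(): joint speeds.
- arm.read_joint_torque(): joint torques, N m.
- arm.read_ee_pos(): TCP position.
- arm.read_tcp_rot(): TCP orientation.
- arm.read_ft_force(): force on the tool from outside, world axes, zero at the start.
- arm.read_ft_torque(): the same for the moment, N m.
- arm.read_gripper_width(): opening from 0.0 (shut) to 1.0 (fully open).
Only numpy, scipy, OpenCV 4.12 (cv2) and the standard library are available. Lean on these libraries where they do the work, as an engineer would, in place of code of your own. Each camera call takes 0.05 s, during which the arm holds its last target. There are 200 camera calls.

## Task

Assemble the filter holder: lower the perforated steel support onto the stem until it lies flat on the holder's red seat, then the white spacer ring flat on top of it, then push the blue clamp cap down over the spring balls until it sits fully home on the spacer, and let go. Feel each part down gently without dropping or forcing it (never more than about 35 N), as the stem is not exactly in the middle of the seat, and leave the other things on the bench alone.

Things in the scene. Friction and masses are not known exactly. Their poses are not given: they have to be found in the camera images.
- holder_seat (a point): Centre of the flat red seat (54 mm diameter, gives up to 1.5 mm under about 14 N and springs back) on the holder's round flange; it is 15 mm above the bench; z up. The steel stem rises from it, held by a locked eccentric clamp: its axis is 3.1 to 3.8 mm off this point sideways, in a different direction each time, and no reading gives it. The stem does not move.
- holder: The filter holder on its aluminium flange (100 mm diameter, 12 mm thick, fixed); origin on its axis at bench level, axes as for the seat. Stem, heights above the seat: 24 mm diameter from 0 to 22 mm, ending in a flat shoulder (0.5 mm bevel), a 14 mm neck from 22 to 47 mm, then a conical nose narrowing to 6 mm diameter at its top, 55 mm. More than 35 N on holder or stem counts as damage.
- holder_balls (a point): Point 43 mm above the seat on the flange's axis (not the stem's): the level of two brass spring balls, 8 mm diameter, sticking out of the stem on opposite sides, in any direction, to 9.7 mm from the stem's axis. Support and spacer pass them if roughly centred; the cap must be pushed past (about 5 to 15 N, rubbing all the way down); they then spring out above it.
- support_mid (a point): Centre (half-way up) of the filter support: a steel ring, 48 mm outer diameter, 26 mm bore, 10 mm thick, 110 g, with a circle of small dark perforations; lies flat on the bench, both faces alike. Goes on first.
- spacer_mid (a point): Centre (half-way up) of the spacer: a plain white plastic ring, 48 mm outer diameter, 26 mm bore, 14 mm thick, 45 g; lies flat on the bench, both faces alike. Goes on second, on the support.
- cap_mid (a point): Centre (half-way up) of the clamp cap: a blue ring with a ribbed rim, 48 mm outer diameter, 16 mm bore, 16 mm thick, 70 g; lies flat on the bench, both faces alike. Goes on last; home, its underside rests on the spacer 24 mm above the seat and its top is just under the balls.
- support: The steel filter support; origin at the centre of its underside.
- spacer: The white spacer; origin at the centre of its underside.
- cap: The blue clamp cap; origin at the centre of its underside.
- gasket: Bystander: an orange silicone gasket ring, 66 mm diameter, 6 mm thick; not part of this stack.
- vial: Bystander: amber glass vial with black lid, 24 mm diameter, 45 mm tall.
- reagent: Bystander: amber reagent bottle, 60 mm diameter, 120 mm tall, red cap.
- beaker: Bystander: glass beaker, 72 mm diameter, 90 mm tall.
- dish: Bystander: white weighing dish, 90 mm diameter, 18 mm tall.
- spatula: Bystander: spatula, 170 mm long, lying flat.
- timer: Bystander: green bench timer, 60 x 60 x 22 mm.
Mind the look-alikes: they are no part of the job. Leave any brown or turquoise look-alike of the spacer alone.

How it is judged (in metres and radians):
On the way, in this order (a step that is already met when the one before it is completed fails the run):
1. the support lies flat on the holder's red seat, on the stem (z of support_mid in the frame of holder_seat below 0.007 m and horizontal distance between support_mid and holder_seat below 0.008 m and angle between support's own z axis and vertical below 0.08 rad), for 0.2 s.
2. the spacer lies flat on the support, on the stem (z of support_mid in the frame of holder_seat below 0.007 m and z of spacer_mid in the frame of holder_seat below 0.019 m and horizontal distance between spacer_mid and holder_seat below 0.008 m and angle between spacer's own z axis and vertical below 0.08 rad), for 0.2 s.
At the end, for the whole second after the job is handed in: Support, spacer and cap are stacked in that order on the stem, each within 2 mm of its home height (centres 5, 17 and 32 mm above the seat) and within 8 mm of the seat's centre sideways (that is, threaded on the stem), the cap level within 0.08 rad, all released and at rest (z of support_mid in the frame of holder_seat below 0.007 m and horizontal distance between each of support_mid, spacer_mid, cap_mid and holder_seat below 0.008 m and z of spacer_mid in the frame of holder_seat below 0.019 m and z of cap_mid in the frame of holder_seat below 0.034 m and angle between cap's own z axis and vertical below 0.08 rad and linear speed of each of support, spacer, cap below 0.02 m/s); the robot touches nothing.
It fails at once if more than 35 N between the holder (with its stem and balls) and a part or the robot: forced or dropped (contact force between any of support, spacer, cap, the arm, the fingers and holder above 35 N).
It fails at once if a bystander moved by more than 20 mm (distance of any of gasket, vial, reagent, beaker, dish, spatula, timer from where it was at the start of the episode above 0.02 m).
It also fails if it takes over 72 s, if anything falls off the work surface, if the arm or the gripper's body presses on something with over 40 N, if the wrist force passes 120 N, or if a joint passes its speed limit or range.

## Working session

There is one attempt and no reset: what is moved stays moved. The work goes in short steps, each a Python script; the robot and the scene stay as the last script left them, time stands still between calls to the robot, and variables do not carry over. Pictures are saved under pics/ and viewed, about 8 in all and at most 12, crops included, and the job is handed in when it is done.

```bash
ls; mkdir -p pics; python3 - <<'E'
from station import arm
import cv2,numpy as np
print(arm.read_clock(),arm.read_tcp_rot(),arm.read_ee_pos(),arm.tcp_to_grasp,arm.read_ft_force(),arm.read_gripper_width())
ims=[]
for n in("scene","top"):
    c=arm.read_camera(n);np.savez(n+'.npz',**c)
    print(n,{k:v for k,v in c.items() if k not in('frame','range_z')})
    cv2.imwrite(f'pics/{n}.png',cv2.resize(c['frame'][...,::-1],(800,600),interpolation=cv2.INTER_CUBIC))
E
```

```text
pics
0.0 [-0.69169779  0.69293282 -0.1440748   0.14366882] [238.72349586 549.72021899 230.47011594] -18.700000000000003 [ 0.8630385  -1.23444803  0.38628225] 1.0026577309812506
scene {'fov_y': 44.77936854656194, 'cx': 263.71192951987916, 'cy': 190.48230750735382, 'k1': 0.05415786017540965, 'xyz': array([1372.18518394, -314.41243142, 1169.96012675]), 'orientation': array([-0.27121734,  0.76264024,  0.55661809, -0.18707571])}
top {'fov_y': 44.42400930111555, 'cx': 250.7858954818103, 'cy': 194.3133375373945, 'k1': -0.07614007386687408, 'xyz': array([ 350.06675323,  -27.53385381, 1298.06271411]), 'orientation': array([-0.05265752,  0.71349011, -0.69633051,  0.0572963 ])}
```

View pics/top.png

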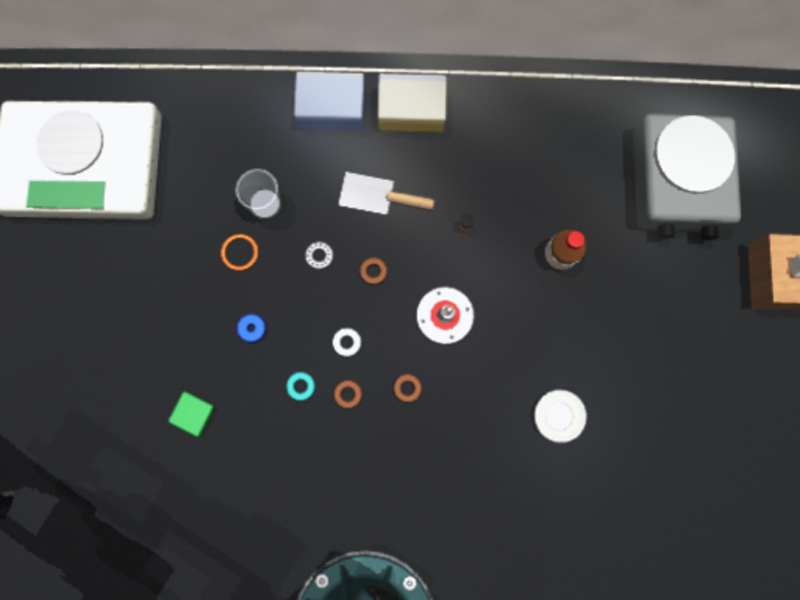

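View pics/scene.png

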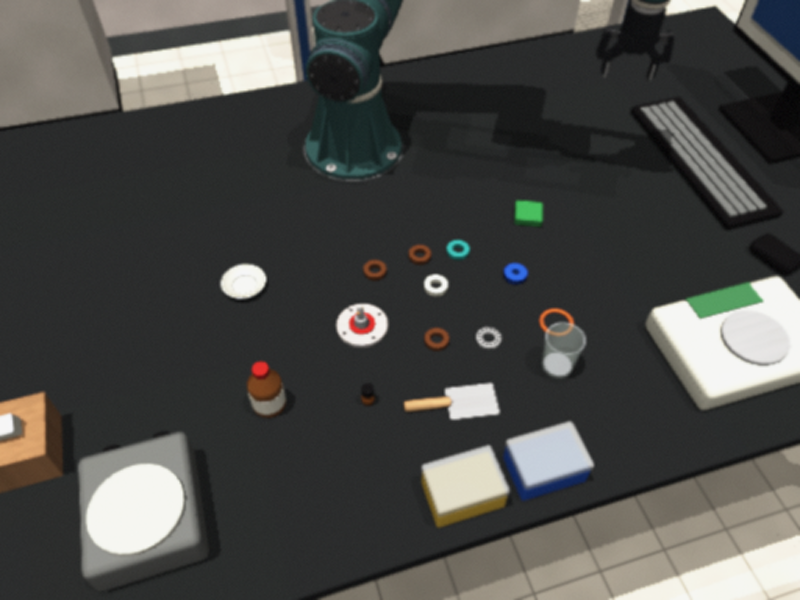

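The top view (800 px scale) shows the support at (319,255), white spacer (347,342), blue cap (251,328) and holder (445,315). The brown rings at (373,270), (348,394), (407,388) and the turquoise one at (300,386) are decoys.

```bash
cat > h.py <<'E'
import numpy as np,cv2
from scipy.spatial.transform import Rotation as R
def K(c):
    f=c['frame'].shape[0]/2/np.tan(np.radians(float(c['fov_y']))/2)
    return f,float(c['cx']),float(c['cy'])
def pix2plane(c,uv,z):
    f,cx,cy=K(c); k=float(c['k1'])
    d=(np.atleast_2d(uv).astype(float)-[cx,cy])/f; s=d.copy()
    for _ in range(20): s=d/(1+k*(s**2).sum(1,keepdims=True))
    q=c['orientation']; M=R.from_quat(np.roll(q,-1)).as_matrix()
    w=np.c_[s,np.ones(len(s))]@M.T
    return c['xyz']+w*((z-c['xyz'][2])/w[:,2:])
def ring(c,mask,uv,z,rad=60):
    """centroid/fit circle of outer contour of the mask blob nearest uv, on plane z"""
    cs,_=cv2.findContours(mask.astype(np.uint8),cv2.RETR_EXTERNAL,cv2.CHAIN_APPROX_NONE)
    cs=[x for x in cs if cv2.contourArea(x)>60]
    b=min(cs,key=lambda x:np.hypot(*(np.array(cv2.minEnclosingCircle(x)[0])-uv)))
    p=pix2plane(c,b[:,0],z)[:,:2]
    A=np.c_[2*p,np.ones(len(p))]; s=np.linalg.lstsq(A,(p**2).sum(1),rcond=None)[0]
    return s[:2],np.sqrt(s[2]+s[:2]@s[:2])
def masks(c):
    h=cv2.cvtColor(c['frame'],cv2.COLOR_RGB2HSV).astype(int); H,S,V=h[...,0],h[...,1],h[...,2]
    return dict(white=(S<60)&(V>110),blue=(abs(H-110)<15)&(S>120)&(V>80),red=((H<8)|(H>172))&(S>140)&(V>90))
E
python3 - <<'E'
from h import *
c=dict(np.load('top.npz')); m=masks(c); s=1/1.5625
for n,k,uv,z in(('support','white',(319,255),10),('spacer','white',(347,342),14),('cap','blue',(251,328),16),('flange','white',(445,315),12),('seat','red',(445,315),15)):
    print(n,ring(c,m[k],np.array(uv)*s,z))
E
python3 - <<'E'
import sys;sys.path.insert(0,'.')
from station import arm
from h import *
c=arm.read_camera('wrist');M=R.from_quat(np.roll(c['orientation'],-1)).as_matrix()
T=R.from_quat(np.roll(arm.read_tcp_rot(),-1)).as_matrix()
print(c['fov_y'],c['xyz'],T.T@(c['xyz']-arm.read_ee_pos()),(T.T@M).round(3),T.round(3))
E
```

```text
support (array([638.1623616 ,  99.96219328]), np.float64(23.59931142165587))
spacer (array([482.86976224,  45.08379332]), np.float64(23.863465687814145))
cap (array([503.03166153, 214.34396031]), np.float64(24.75297595379214))
flange (array([ 535.0923568 , -127.56457866]), np.float64(49.95389428104502))
seat (array([ 535.04973265, -127.05603965]), np.float64(23.176145511999053))
60.64509503244881 [177.05897476 577.00703433 372.03617483] [-6.74662686e+01 -1.41399705e+02  8.77898834e-02] [[-0.001  0.963  0.27 ]
 [ 0.001 -0.27   0.963]
 [ 1.     0.001 -0.001]] [[ 0.917 -0.001  0.398]
 [-0.398 -0.001  0.917]
 [-0.    -1.    -0.001]]
```

```bash
cat >> h.py <<'E'
def quat(a):
    M=np.array([[np.cos(a),0,-np.sin(a)],[np.sin(a),0,np.cos(a)],[0,-1,0]])
    return np.roll(R.from_matrix(M).as_quat(),1)
def cloud(c):
    f,cx,cy=K(c); n,m=c['range_z'].shape
    v,u=np.mgrid[:n,:m]; p=pix2plane(c,np.c_[u.ravel(),v.ravel()],-1e3)
    M=R.from_quat(np.roll(c['orientation'],-1)).as_matrix()
    w=p-c['xyz']; w/= (w@M[:,2])[:,None]
    return (c['xyz']+w*c['range_z'].reshape(-1,1)).reshape(n,m,3)
E
python3 - <<'E'
from station import arm
from h import *
for i,a in enumerate((-0.2,-0.2+np.pi/2)):
    arm.move_to([535,-127,115],quat(a)); arm.pause(.3)
    c=arm.read_camera('wrist'); np.savez(f'hold{i}.npz',**c)
    print(arm.read_clock(),arm.read_ee_pos(),arm.read_joint_pos())
    P=cloud(c); ok=c['range_z']>0
    m=masks(c); k=(m['red']&ok); f0=np.argwhere(k).mean(0)[::-1]
    print('flange',ring(c,m['white'],f0,12),'seat',ring(c,m['red'],f0,15))
    near=ok&(np.hypot(P[...,0]-535,P[...,1]+127)<30)
    for lo,hi in((9,13.5),(13.5,18),(34,40),(40,58),(62,67),(67,74)):
        q=P[near&(P[...,2]>lo)&(P[...,2]<hi)]
        if len(q):print(lo,hi,len(q),q.mean(0),q.min(0),q.max(0))
    cv2.imwrite(f'pics/hold{i}.png',cv2.resize(c['frame'][...,::-1],(800,600),interpolation=cv2.INTER_CUBIC))
E
```

```text
3.1417 [ 535.07632828 -126.77250825  115.02486253] [-3.58246352e-01  4.21289929e-01  1.74615225e+00 -2.91680064e-05
  9.74118735e-01 -1.72945986e+00]Traceback (most recent call last):
  File "<stdin>", line 9, in <module>
  File "h.py", line 17, in ring
    b=min(cs,key=lambda x:np.hypot(*(np.array(cv2.minEnclosingCircle(x)[0])-uv)))
ValueError: min() iterable argument is empty
```

```bash
python3 - <<'E'
from h import *
c=dict(np.load('hold0.npz'))
print(c['range_z'].min(),np.percentile(c['range_z'],[5,50,95]))
cv2.imwrite(f'pics/hold0.png',cv2.resize(c['frame'][...,::-1],(800,600),interpolation=cv2.INTER_CUBIC))
E
```

```text
0.0 [ 71.88043098 248.87672424 295.49391327]
```

View pics/hold0.png

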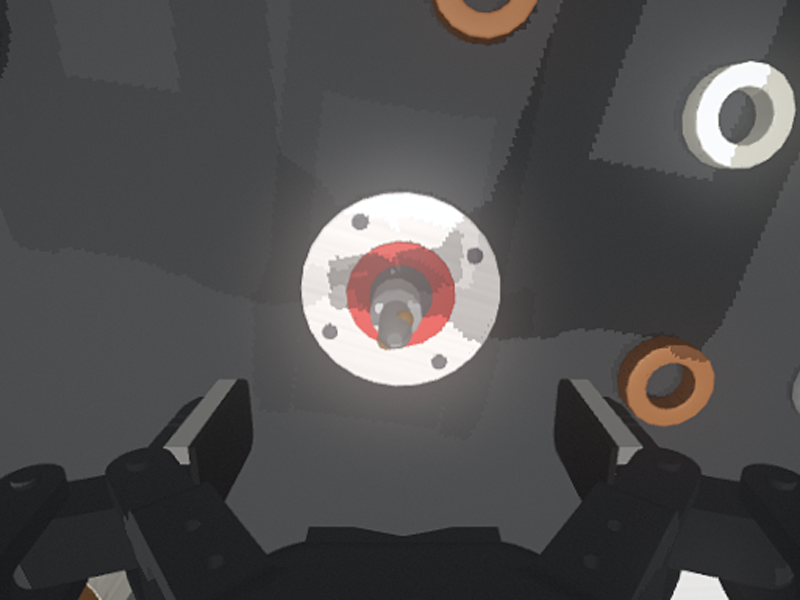

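```bash
sed -i 's/(S>140)&(V>90)/(S>85)\&(V>80)/' h.py; cat > fit.py <<'E'
from h import *
from scipy.optimize import least_squares
def analyse(c):
    P=cloud(c); ok=c['range_z']>0; m=masks(c)
    k=m['red']; f0=np.argwhere(k)[:, ::-1].mean(0) 
    near=ok&(np.hypot(P[...,0]-535,P[...,1]+127)<60)
    q=P[near]; 
    h,e=np.histogram(q[:,2],np.arange(-5,80,2)); print(dict(zip(e,h)))
    # flange: outline of all depth points with 9<z
    fl=(near&(P[...,2]>8)).astype(np.uint8)
    print('flange by depth',ring(c,cv2.morphologyEx(fl,cv2.MORPH_OPEN,np.ones((3,3),np.uint8)),f0,12))
    print('flange white',ring(c,cv2.morphologyEx((m['white']|k).astype(np.uint8),cv2.MORPH_CLOSE,np.ones((9,9))),f0,12))
    print('seat',ring(c,cv2.morphologyEx(k.astype(np.uint8),cv2.MORPH_CLOSE,np.ones((9,9))),f0,15))
    for lo,hi,r in((18,34,12),(40,50,7),(40,55,7),(35,39,None),(68,74,None)):
        q=P[near&(P[...,2]>lo)&(P[...,2]<hi)&(np.hypot(P[...,0]-535,P[...,1]+127)<22)]
        if len(q)<5: continue
        if r:
            s=least_squares(lambda x:np.hypot(*(q[:,:2]-x).T)-r,q.mean(0)[:2],loss='soft_l1',f_scale=.5)
            print(lo,hi,len(q),s.x,np.abs(s.fun).mean())
        else: print(lo,hi,len(q),q.mean(0))
E
python3 - <<'E'
from fit import *
analyse(dict(np.load('hold0.npz')))
E
```

```text
{np.int64(-5): np.int64(18), np.int64(-3): np.int64(2494), np.int64(-1): np.int64(1762), np.int64(1): np.int64(17), np.int64(3): np.int64(14), np.int64(5): np.int64(11), np.int64(7): np.int64(68), np.int64(9): np.int64(5333), np.int64(11): np.int64(3432), np.int64(13): np.int64(2080), np.int64(15): np.int64(190), np.int64(17): np.int64(16), np.int64(19): np.int64(22), np.int64(21): np.int64(21), np.int64(23): np.int64(15), np.int64(25): np.int64(23), np.int64(27): np.int64(19), np.int64(29): np.int64(21), np.int64(31): np.int64(19), np.int64(33): np.int64(72), np.int64(35): np.int64(327), np.int64(37): np.int64(29), np.int64(39): np.int64(17), np.int64(41): np.int64(17), np.int64(43): np.int64(12), np.int64(45): np.int64(14), np.int64(47): np.int64(10), np.int64(49): np.int64(13), np.int64(51): np.int64(13), np.int64(53): np.int64(7), np.int64(55): np.int64(17), np.int64(57): np.int64(48), np.int64(59): np.int64(67), np.int64(61): np.int64(92), np.int64(63): np.int64(67), np.int64(65): np.int64(61), np.int64(67): np.int64(92), np.int64(69): np.int64(27), np.int64(71): np.int64(0), np.int64(73): np.int64(0), np.int64(75): np.int64(0), np.int64(77): np.int64(0)}
flange by depth (array([ 533.07720083, -127.74156828]), np.float64(48.696929726402054))
flange white (array([ 532.63385811, -127.5992206 ]), np.float64(49.68704973909737))
seat (array([ 533.46743512, -127.60838564]), np.float64(22.944826626865805))
18 34 159 [ 536.1988808  -130.54179205] 0.15680919896955642
40 50 65 [ 536.09829008 -130.41862482] 0.13235238260338703
40 55 92 [ 536.07846885 -130.4161947 ] 0.1391367058679493
35 39 356 [ 531.94169204 -129.59066085   35.99031191]
68 74 75 [ 535.62847849 -130.42463752   68.77564331]
```

```bash
python3 - <<'E'
from station import arm
from fit import *
arm.move_to([535,-127,115],quat(-.2-np.pi/2)); arm.pause(.2)
c=arm.read_camera('wrist'); np.savez('hold1.npz',**c); analyse(c)
print(arm.read_ee_pos())
# go to support, look
arm.move_to([638,100,110],quat(-.2-np.pi/2)); arm.pause(.2)
c=arm.read_camera('wrist'); np.savez('sup.npz',**c); print(arm.read_clock(),arm.read_ee_pos(),arm.read_ft_force())
P=cloud(c); k=(c['range_z']>0)&(np.hypot(P[...,0]-638,P[...,1]-100)<35)&(P[...,2]>5)
print(ring(c,k,np.argwhere(k)[:,::-1].mean(0),10), P[k].mean(0))
E
```

```text
{np.int64(-5): np.int64(9), np.int64(-3): np.int64(2359), np.int64(-1): np.int64(1926), np.int64(1): np.int64(16), np.int64(3): np.int64(14), np.int64(5): np.int64(13), np.int64(7): np.int64(56), np.int64(9): np.int64(4989), np.int64(11): np.int64(3658), np.int64(13): np.int64(2146), np.int64(15): np.int64(177), np.int64(17): np.int64(17), np.int64(19): np.int64(18), np.int64(21): np.int64(19), np.int64(23): np.int64(17), np.int64(25): np.int64(23), np.int64(27): np.int64(23), np.int64(29): np.int64(18), np.int64(31): np.int64(25), np.int64(33): np.int64(65), np.int64(35): np.int64(331), np.int64(37): np.int64(21), np.int64(39): np.int64(14), np.int64(41): np.int64(18), np.int64(43): np.int64(15), np.int64(45): np.int64(14), np.int64(47): np.int64(17), np.int64(49): np.int64(11), np.int64(51): np.int64(15), np.int64(53): np.int64(12), np.int64(55): np.int64(22), np.int64(57): np.int64(47), np.int64(59): np.int64(63), np.int64(61): np.int64(88), np.int64(63): np.int64(75), np.int64(65): np.int64(65), np.int64(67): np.int64(81), np.int64(69): np.int64(31), np.int64(71): np.int64(0), np.int64(73): np.int64(0), np.int64(75): np.int64(0), np.int64(77): np.int64(0)}
flange by depth (array([ 533.98253154, -126.88724808]), np.float64(48.73040031114628))
flange white (array([ 533.1271114 , -139.33058124]), np.float64(68.53792853848334))
seat (array([ 534.1937731 , -127.22635831]), np.float64(22.88212247668678))
18 34 167 [ 536.0941336  -130.48250124] 0.1650973614248165
40 50 76 [ 536.13273491 -130.36888987] 0.13815110706380945
40 55 108 [ 536.13419106 -130.35637684] 0.14059255538649415
35 39 352 [ 537.37775964 -126.08491981   36.01232998]
68 74 84 [ 536.24958644 -129.74798017   68.89739112]
[ 535.00681547 -127.00876768  114.99226348]
6.025 [637.85419247  98.53390167 110.16384279] [-0.68396406 -0.31550898 -0.25241727]
(array([603.90485648, -58.48017233]), np.float64(92.66197142421414)) [639.90783489 111.03869003 169.9702176 ]
```

```bash
cat >> fit.py <<'E'
def part(c,xy,h):
    P=cloud(c); k=(c['range_z']>0)&(np.hypot(P[...,0]-xy[0],P[...,1]-xy[1])<35)&(P[...,2]>h-4)&(P[...,2]<h+4)
    q=P[k]; inn=ring(c,k,np.argwhere(k)[:,::-1].mean(0),h-1)
    return inn,q.mean(0)
E
python3 - <<'E'
from fit import *
c=dict(np.load('sup.npz'));print(part(c,(638,100),10))
E
```

```text
((array([637.5487286 , 101.05293403]), np.float64(23.22350571733309)), array([637.64152054, 101.51194621,   8.72955574]))
```

```bash
cat > act.py <<'E'
from station import arm
from h import *
STEM=np.array([536.1,-130.42])
A0,A1=-.2-np.pi/2,-.2
def log(*a): print(round(float(arm.read_clock()),2),*a)
def F(): return np.mean([arm.read_ft_force() for _ in range(3)],0)
def grasp(xy,z,first=True,f=60):
    xy=np.array(xy)
    if first: arm.move_to([*xy,z+40],quat(A0))
    arm.servo_line([*xy,z],speed=80); log('down',arm.read_ee_pos().round(2),F().round(1))
    arm.command_gripper(.5,30); log('w',arm.read_gripper_width(),F().round(1))
    arm.command_gripper(.68)
    arm.move_to([*xy,z],quat(A1))
    arm.command_gripper(.5,f); log('w',arm.read_gripper_width(),arm.read_ee_pos().round(2),F().round(1))
def feel(xy,z0,z1,step,stop,base,v=20,verbose=True):
    """lower in steps from z0 to z1, stop when upward force rises above stop"""
    z=z0
    while z>z1:
        z=max(z-step,z1); arm.servo_line([*xy,z],speed=v); d=F()-base
        if verbose: log(round(z,2),arm.read_ee_pos().round(2),d.round(1))
        if d[2]>stop: return z,d
    return z,None
E
python3 - <<'E'
from act import *
grasp((637.6,101.2),-1)
arm.servo_line([637.6,101.2,60],speed=120); arm.pause(.2); log(arm.read_ee_pos(),F())
c=arm.read_camera('wrist'); cv2.imwrite('pics/g1.png',cv2.resize(c['frame'][...,::-1],(800,600)))
E
```

```text
7.06 down [637.44 101.23  -1.34] [0.6 0.5 0.4]
7.53 w 0.5460740069625283 [-1.5  0.8  5.1]
9.47 w 0.5233794363442048 [ 6.3775e+02  1.0123e+02 -5.4000e-01] [-1.8 -0.7  4.9]
10.32 [636.75109567 101.12592532  58.88652066] [ 0.05163199  0.20277232 -0.58822339]
```

View pics/g1.png

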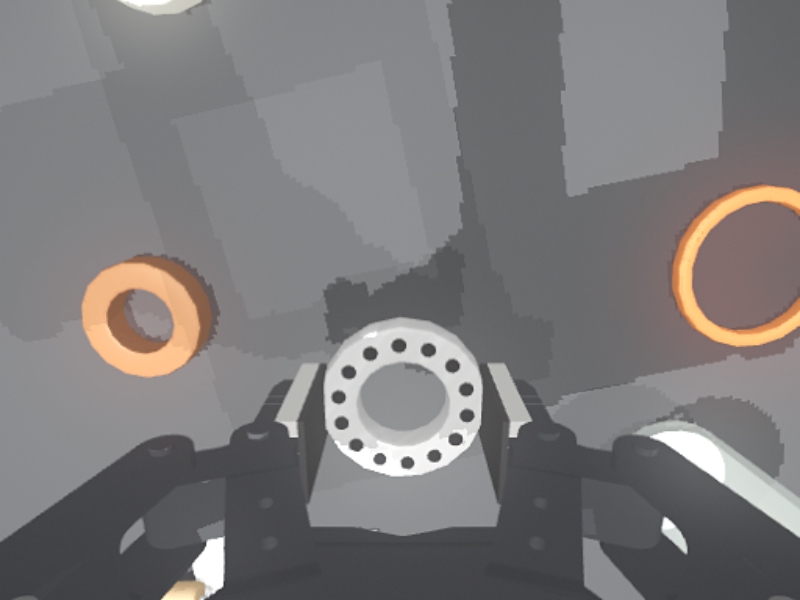

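Support gripped level at (403,397), decoy brown ring at (150,315) and gasket (770,265) undisturbed. Next I move over the stem, check the part's centring in the grip and lower.

```bash
cat >> act.py <<'E'
def incentre(thick):
    """part centre relative to TCP, from the wrist picture (top face at TCP+thick)"""
    c=arm.read_camera('wrist'); e=np.array(arm.read_ee_pos()); P=cloud(c)
    z=e[2]+thick
    k=(c['range_z']>0)&(np.hypot(P[...,0]-e[0],P[...,1]-e[1])<27)&(abs(P[...,2]-z)<4)
    # inner hole: fit bore circle
    cs,hi=cv2.findContours(k.astype(np.uint8),cv2.RETR_CCOMP,cv2.CHAIN_APPROX_NONE)
    hs=[x for x,h in zip(cs,hi[0]) if h[3]>=0]
    p=max(hs,key=cv2.contourArea)[:,0]; zt=np.median(P[k][:,2]); p=pix2plane(c,p,zt)[:,:2]
    s=np.linalg.lstsq(np.c_[2*p,np.ones(len(p))],(p**2).sum(1),rcond=None)[0]
    log('in hand',s[:2]-e[:2],'r',np.sqrt(s[2]+s[:2]@s[:2]),'top dz',zt-e[2]); return s[:2]-e[:2]
E
python3 - <<'E'
from act import *
arm.servo_line([636,101,100],speed=150)
arm.move_to([*STEM,92],quat(A1)); arm.pause(.3)
d=incentre(10); log(arm.read_ee_pos()); base=F(); log(base)
z,f=feel(STEM,92,42,12,3,base,v=60)
E
```

```text
12.13 in hand [-0.14974969  0.04219024] r 12.607801111057947 top dz 9.261654940802984
12.13 [ 536.513093   -129.7000592    92.00907426]
12.13 [-0.93952393  0.29446488 -1.25176039]
12.48 80 [ 535.51 -130.2    79.27] [ 1.2 -0.6  0.9]
12.83 68 [ 535.59 -130.26   67.42] [ 2.4 -0.7 -0.4]
13.18 56 [ 535.62 -130.24   55.44] [-0.1 -0.3 -0.2]
13.53 44 [ 535.61 -130.22   43.44] [ 0.4 -0.2 -0.2]
13.78 42 [ 536.17 -130.44   42.04] [ 0.7 -0.6 -0.3]
```

```bash
python3 - <<'E'
from act import *
base=F()
z,f=feel(STEM,42,32,1.5,4,base,v=15)
if f is None:
    z,f=feel(STEM,32,19,4,4,base,v=25)
    if f is None: z,f=feel(STEM,19,12.5,.7,5,base,v=15)
E
```

```text
14.03 40.5 [ 536.06 -130.41   40.49] [0.2 0.6 0.6]
14.28 39.0 [ 536.02 -130.39   38.9 ] [ 0.6 -0.1  0.5]
14.53 37.5 [ 536.02 -130.38   37.38] [ 0.8 -0.   1. ]
14.78 36.0 [ 536.01 -130.38   35.87] [-0.7  0.3  1.3]
15.03 34.5 [ 536.02 -130.41   34.39] [0.7 0.2 0.5]
15.28 33.0 [ 536.02 -130.38   32.87] [ 0.1 -0.7  0.8]
15.53 32 [ 536.08 -130.44   31.94] [1.1 0.6 0.3]
15.84 28 [ 535.97 -130.37   27.75] [0.2 0.6 0.1]
16.15 24 [ 536.07 -130.43   23.8 ] [0.1 0.1 0.6]
16.46 20 [ 536.1  -130.42   19.81] [0.5 0.3 0.8]
16.71 19 [ 536.21 -130.49   19.  ] [-0.1  0.2  0.9]
16.96 18.3 [ 536.18 -130.46   18.31] [ 0.2 -0.8  0.8]
17.21 17.6 [ 536.1  -130.41   17.55] [-0.   1.6  0.6]
17.46 16.9 [ 536.08 -130.41   16.87] [0.5 0.3 0.2]
17.71 16.2 [ 536.07 -130.41   16.15] [ 0.6  0.4 -0. ]
17.96 15.5 [ 536.07 -130.4    15.46] [-0.1  0.6 -0.9]
18.21 14.8 [ 536.04 -130.41   14.71] [-0.1  0.2  0.8]
18.46 14.1 [ 536.18 -130.45   14.37] [-0.8  0.3  4.8]
18.71 13.4 [ 536.17 -130.46   13.79] [-1.7  0.6  7.7]
```

```bash
sed -i 's/def grasp(xy,z,first=True,f=60):/def grasp(xy,z,a0,a1,f=60):/; s/    if first: arm.move_to(\[\*xy,z+40\],quat(A0))/    arm.servo_line([*xy,z+40],speed=200)/; s/arm.move_to(\[\*xy,z\],quat(A1))/arm.move_to([*xy,z],quat(a1))/' act.py; sed -n 8,18p act.py; python3 - <<'E'
from act import *
from fit import part
arm.command_gripper(.75); log(F()-0, arm.read_ee_pos())
arm.servo_line([*STEM,115],speed=120); arm.pause(.2)
c=arm.read_camera('wrist'); np.savez('p1.npz',**c); log(part(c,STEM,25))
xy=(483,45)
arm.move_to([*xy,90],quat(A1)); arm.command_gripper(1.); arm.pause(.2)
c=arm.read_camera('wrist'); np.savez('spc.npz',**c); log(part(c,xy,14)); log(arm.read_ee_pos(),F())
a=cv2.resize(np.hstack([dict(np.load('p1.npz'))['frame'],c['frame']])[...,::-1],(800,300)); cv2.imwrite('pics/p1.png',a)
E
```

```text
xy=np.array(xy)
    arm.servo_line([*xy,z+40],speed=200)
    arm.servo_line([*xy,z],speed=80); log('down',arm.read_ee_pos().round(2),F().round(1))
    arm.command_gripper(.5,30); log('w',arm.read_gripper_width(),F().round(1))
    arm.command_gripper(.68)
    arm.move_to([*xy,z],quat(a1))
    arm.command_gripper(.5,f); log('w',arm.read_gripper_width(),arm.read_ee_pos().round(2),F().round(1))
def feel(xy,z0,z1,step,stop,base,v=20,verbose=True):
    """lower in steps from z0 to z1, stop when upward force rises above stop"""
    z=z0
    while z>z1:
19.03 [ 0.23680441 -0.64642238 -0.13251764] [ 536.11562208 -130.45045853   13.23738225]
20.28 ((array([ 536.32435668, -130.73213192]), np.float64(23.243010489966764)), array([ 533.61655407, -130.13411631,   23.750456  ]))
21.65 ((array([480.57261125,  45.0512451 ]), np.float64(23.221716917919565)), array([480.10511645,  45.08533124,  12.61461509]))
21.65 [483.01514798  44.86337421  89.98857339] [-0.15428661 -0.58274041 -0.2229053 ]
```

View pics/p1.png

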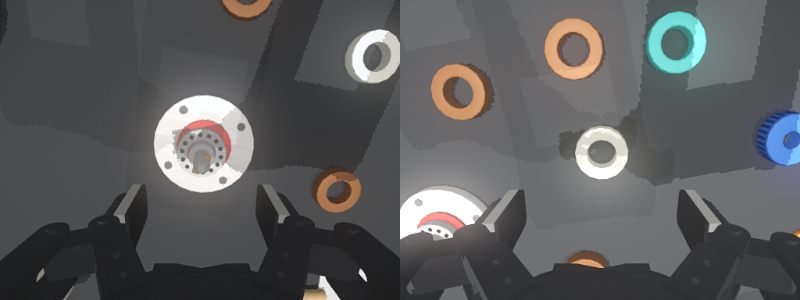

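Left: support lies on the red seat around the stem (203,150). Right: white spacer at (601,152), decoys well clear. Grasp spacer.

```bash
python3 - <<'E'
from act import *
xy=np.array((480.8,45.1))
grasp(xy,1,A1,A0)
arm.servo_line([*xy,102],speed=150)
arm.move_to([*STEM,92],quat(A0)); arm.pause(.3)
d=incentre(13); base=F(); log(base,arm.read_gripper_width())
z,f=feel(STEM,92,42,25,3,base,v=60)
if f is None: z,f=feel(STEM,42,35,1.5,4,base,v=15)
if f is None: z,f=feel(STEM,35,29,3,4,base,v=20)
if f is None: z,f=feel(STEM,29,22.5,.7,5,base,v=15)
E
```

```text
22.69 down [481.09  45.09   1.28] [ 0.2 -0.3 -0.9]
23.14 w 0.5383979833259758 [-1.4  0.2  6.1]
25.1 w 0.5297644189140297 [480.81  45.09   1.68] [-2.3 -0.3 10. ]
27.04 in hand [0.89565907 1.05261311] r 12.93089557095617 top dz 10.984573570357114
27.04 [-0.53580502 -0.93628959 -0.40525509] 0.5302913756969404
27.61 67 [ 535.8  -130.39   66.51] [0.4 1.3 0.1]
28.18 42 [ 535.85 -130.33   41.59] [ 0.8  0.5 -0.1]
28.43 40.5 [ 536.28 -130.45   40.68] [-0.2  0.6  0.3]
28.68 39.0 [ 536.08 -130.41   39.01] [ 0.8  0.7 -0.8]
28.93 37.5 [ 535.99 -130.38   37.4 ] [ 0.2  1.  -0.3]
29.18 36.0 [ 535.98 -130.35   35.86] [0.7 1.4 0.3]
29.43 35 [ 536.02 -130.4    34.93] [-0.2  0.1 -0.6]
29.73 32 [ 535.95 -130.37   31.81] [1.8 0.7 1.2]
30.02 29 [ 535.96 -130.38   28.8 ] [ 0.8  1.4 -0.4]
30.27 28.3 [ 536.11 -130.42   28.3 ] [ 1.4 -0.  -0.1]
30.52 27.6 [ 536.07 -130.42   27.59] [ 0.8  1.8 -0.4]
30.77 26.9 [ 536.06 -130.42   26.85] [0.  0.6 0.3]
31.02 26.2 [ 536.13 -130.44   26.47] [-0.7  1.4  4.7]
31.27 25.5 [ 536.15 -130.43   25.9 ] [-1.6  1.7  7.4]
```

```bash
python3 - <<'E'
from act import *
from fit import part
arm.command_gripper(.75)
arm.servo_line([*STEM,115],speed=120); arm.pause(.2)
c=arm.read_camera('wrist'); np.savez('p2.npz',**c); log(part(c,STEM,39))
xy=(503,214)
arm.move_to([*xy,90],quat(A0)); arm.command_gripper(1.); arm.pause(.2)
d=arm.read_camera('wrist'); log(part(d,xy,16)); log(arm.read_ee_pos(),F())
cv2.imwrite('pics/p2.png',cv2.resize(np.hstack([c['frame'],d['frame']])[...,::-1],(800,300)))
E
```

```text
32.75 ((array([ 537.0772658 , -129.72709619]), np.float64(23.264912806391315)), array([ 537.28584061, -128.22714912,   37.5027306 ]))
34.66 ((array([502.21162293, 215.2606592 ]), np.float64(23.618402551209584)), array([502.29296756, 215.69015637,  14.65656625]))
34.66 [503.05022761 213.93075095  90.01527035] [ 0.16016847 -0.16912762  0.73331708]
```

View pics/p2.png

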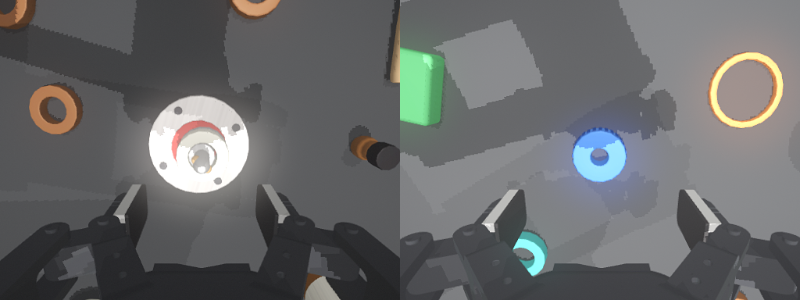

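```bash
python3 - <<'E'
from act import *
xy=np.array((502.2,215.1))
grasp(xy,2,A0,A1,f=110)
arm.servo_line([*xy,115],speed=150)
arm.move_to([*STEM,95],quat(A1)); arm.pause(.3)
try: d=incentre(15)
except Exception as e: log('no',e)
base=F(); log(base,arm.read_gripper_width())
z,f=feel(STEM,95,78,17,3,base,v=60)
if f is None: z,f=feel(STEM,78,62,2,12,base,v=20)
E
```

```text
35.7 down [502.37 215.15   2.11] [ 0.4 -0.9 -0.6]
36.15 w 0.5393986974252755 [-1.5 -1.2  4.7]
38.12 w 0.5230912240774933 [502.19 215.1    2.88] [-3.3 -1.5  9.9]
40.67 in hand [ 0.4374991  -0.08572212] r 8.674283853577705 top dz 11.89671370006262
40.67 [ 0.10353383 -0.57861359 -1.22856231] 0.5195695852526467
41.11 78 [ 535.54 -130.3    77.27] [-0.6  0.4 -0.5]
41.36 76 [ 536.16 -130.49   76.03] [-0.2  0.7  0.9]
41.61 74 [ 536.04 -130.39   73.95] [-0.4  0.3  0.5]
41.86 72 [ 535.99 -130.37   71.89] [-0.4  0.8 -0.1]
42.11 70 [ 535.97 -130.36   69.86] [0.4 0.5 0.1]
42.36 68 [ 535.97 -130.38   67.84] [0.3 0.5 0.3]
42.61 66 [ 535.95 -130.36   65.84] [ 0.3  0.5 -0.6]
42.86 64 [ 536.08 -130.35   63.98] [-1.4  1.   2.1]
43.11 62 [ 536.3  -130.39   62.48] [-0.9  1.5  6.8]
```

```bash
python3 - <<'E'
from act import *
base=np.array([-.2,-.5,-1.0])
z,f=feel(STEM,62,54,1,20,base,v=12)
if f is None: z,f=feel(STEM,54,45,1.5,18,base,v=15)
E
```

```text
43.36 61 [ 535.98 -130.27   60.99] [-0.4  2.   2. ]
43.61 60 [ 535.98 -130.27   59.7 ] [0.6 1.4 0.1]
43.86 59 [ 535.97 -130.28   58.74] [ 0.3  2.8 -0.9]
44.11 58 [ 535.98 -130.34   57.82] [ 1.2  0.9 -0.3]
44.36 57 [ 535.98 -130.36   56.86] [-0.3  1.7  0.6]
44.61 56 [ 536.01 -130.39   55.9 ] [-0.8  1.8 -0.6]
44.86 55 [ 536.03 -130.42   54.9 ] [-0.4  1.5  0.1]
45.11 54 [ 536.02 -130.38   53.85] [-0.2  1.8 -0. ]
45.36 52.5 [ 535.96 -130.34   52.2 ] [ 0.2  1.4 -2.3]
45.61 51.0 [ 535.99 -130.36   50.72] [ 0.3  0.5 -1.9]
45.86 49.5 [ 536.01 -130.36   49.26] [ 0.1  0.7 -2.5]
46.11 48.0 [ 536.03 -130.41   47.81] [ 0.1  1.3 -2.1]
46.36 46.5 [ 536.01 -130.41   46.28] [-0.3  2.1 -1.4]
46.61 45.0 [ 535.81 -130.36   44.64] [ 0.1  0.2 -3.4]
```

```bash
python3 - <<'E'
from act import *
base=np.array([-.2,-.5,-1.0])
z,f=feel(STEM,45,39.5,.6,11,base,v=12)
try: incentre(13)
except Exception as e: log(e)
E
```

```text
46.86 44.4 [ 535.98 -130.42   44.3 ] [-0.7  1.6 -2.6]
47.11 43.8 [ 536.05 -130.36   43.78] [-0.7  0.9 -1.5]
47.36 43.2 [ 536.01 -130.3    43.11] [-0.4  1.  -1.4]
47.61 42.6 [ 536.03 -130.34   42.46] [ 0.3  2.9 -1.2]
47.86 42.0 [ 536.13 -130.46   42.02] [-1.3  1.6 -1.8]
48.11 41.4 [ 536.18 -130.47   41.66] [-2.5  2.2  1.8]
48.36 40.8 [ 536.17 -130.46   41.24] [-2.7  1.6  7.2]
48.61 40.2 [ 536.22 -130.47   40.86] [-3.   2.   8.3]
48.86 39.6 [ 536.18 -130.49   40.46] [-3.9  2.3 11.6]
48.91 in hand [ 3.24465175 -0.43781625] r 9.046041416044057 top dz 11.886113669029186
```

```bash
python3 - <<'E'
from act import *
from fit import part
arm.command_gripper(.75)
arm.servo_line([*STEM,115],speed=120); arm.pause(.3)
c=arm.read_camera('wrist'); log(part(c,STEM,55))
P=cloud(c); k=(c['range_z']>0)&(np.hypot(P[...,0]-STEM[0],P[...,1]-STEM[1])<22)&(np.hypot(P[...,0]-STEM[0],P[...,1]-STEM[1])>11)&(abs(P[...,2]-54)<4)
q=P[k]; print('plane',np.linalg.lstsq(np.c_[q[:,:2]-STEM,np.ones(len(q))],q[:,2],rcond=None)[0])
cv2.imwrite('pics/end.png',cv2.resize(c['frame'][60:320,100:420,::-1],(800,600),interpolation=cv2.INTER_CUBIC))
E
```

```text
50.36 ((array([ 536.1162386 , -130.70445681]), np.float64(23.623413554418057)), array([ 535.48677702, -130.60220406,   53.62024219]))
plane [ 2.17724500e-03 -3.01238194e-04  5.37159686e+01]
```

View pics/end.png

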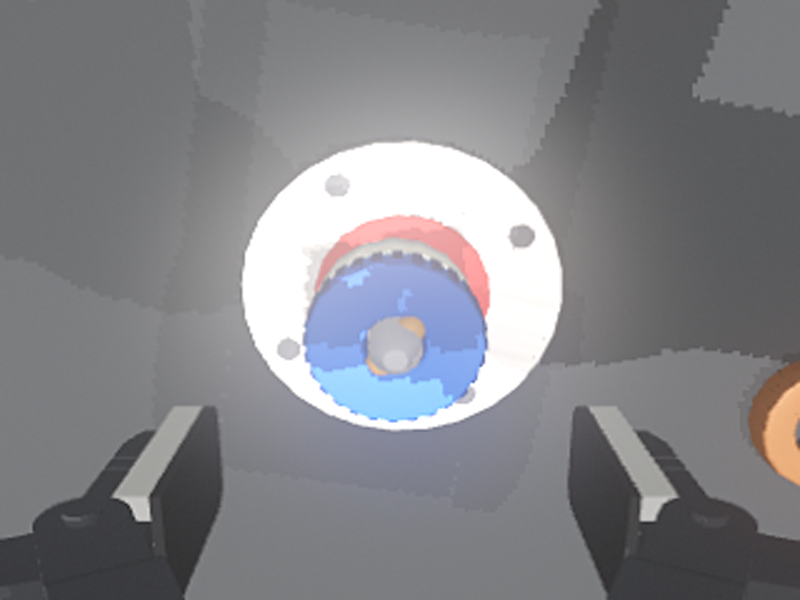

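The cap, centred at (396,335), is level. Both brass balls show above it at (412,325) and (377,367). Its top reads 53.7 mm; the camera reads about 1.3 mm low, so that is 55 mm, the home height. Handing in.

```bash
python3 -c "
from station import arm
arm.finish_job(); print(arm.read_clock())"
```

```text
the job is handed in; nothing more can be done
the job is handed in; nothing more can be done
```

I stacked the support, spacer and cap on the stem, let go of all three and handed the job in at about 50 s; the station gives no verdict.

- **Stem position:** two wrist-camera views put the stem axis at about (536.1, -130.4) mm, agreeing to about 0.1 mm. Each part was squeezed twice at right angles to centre it before lifting.
- **Forces:** each part was lowered in small steps. The highest upward wrist force I read was about 8 N for the support and 7 N for the spacer. For the cap it was 7 N at the balls and 12 N at home.
- **Final check:** the tops read 23.8, 37.5 and 53.7 mm, which is about 25, 39 and 55 mm (home height) after the camera's 1.2–1.3 mm low reading. The cap's tilt measured about 0.002 rad and both brass balls show above it.
- **Disagreements:**
  - The in-hand check for the spacer read about 1 mm off centre, yet it went down without catching.
  - The in-hand check of the cap on the stem read 3.2 mm off, probably because the stem filled the bore. After release the cap's centre measured within 0.3 mm of the stem axis.
  - There was almost no rubbing once the cap had passed the balls.
- **Bystanders:** I saw no contact with them, but did not measure their positions again at the end.

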